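# Shut the sample drawer, then hold the sprung lid at the vent mark

### The job

The tubes are loaded: push the drawer of the sample conditioner fully shut, and only then lift its sprung lid by the handle until the lid lies in line with the setting arm beside it, and keep holding it still there while the chamber vents. The job finishes with the robot still holding the lid up at that angle; leave the setting arm and everything standing around on the bench where they are.

Things in the scene. Friction and masses are not known exactly. Their poses are not given: they have to be found in the camera images.
- unit: sample conditioner: white case 250 mm deep (its x) x 210 mm wide (its y), 115 mm high, fixed to the bench. Origin under the centre of the case, on the bench; its -x axis points out of the front, where the drawer is; z up. A thin steel arc guides the setting arm beside the case, 121 mm to its -y side.
- drawer (a joint): drawer in the front of the case holding capped tubes: 0 = fully shut, grows in m as it slides out (straight along the case's -x; at most 0.14). It stays where it is left and takes 2 to 4 N to slide slowly.
- drawer_handle (a point): middle of the drawer's black bar handle: bar 12 mm thick, 120 mm long along the case's y, carried at both ends, its centre 78 mm above the bench and 34 mm in front of the drawer's front plate. With the drawer shut it lies at x = -0.173 in the case's frame.
- lid: steel lid, plate 250 x 206 x 14 mm. Origin on the hinge axis at the back of the case, 122.5 mm above the bench, x = +0.125 in the case's frame; its -x runs from the hinge to the front edge (252 mm), y along the hinge, z normal to the plate. Turns about +y, front edge going up, to 1.3 rad. Spring and weight (0.35 to 0.6 kg) pull it shut: 5 to 12 N at the handle; it drops shut if let go.
- lid_handle (a point): middle of the black bar handle on the lid: bar 14 mm thick, 120 mm long along the lid's y, carried at both ends; 190 mm from the hinge axis along the lid's -x and 47 mm along its z (40 mm clear height from the plate's top to the bar's centre).
- setting_arm: dark flat steel arm 185 x 5 x 14 mm with a black clamp knob, turning on the lid's hinge axis, 129 mm to the case's -y side; marks the wanted lid angle (0.3 to 0.7 rad above level), stays as set and does not hold the lid. Origin on the hinge axis; -x runs along the arm to its tip. The lid is at the mark when its x axis is parallel to the arm's: plate and arm then lie in one plane.
- setting_tip (a point): tip of the setting arm, 190 mm from the hinge axis along the arm's -x.
- jar: amber glass screw jar, 60 mm across, 60 mm tall; origin under its centre; stands beside the case on the setting-arm side; a bystander
- dishes: stack of two clear round dishes, 90 mm across, 34 mm tall; origin under its centre; stands off the case's front corner on the setting-arm side; a bystander
- tube_stand: grey block 50 x 130 x 40 mm holding four capped tubes up to 64 mm tall; origin under its centre; stands beside the case on the side away from the setting arm; a bystander
- stopper: black rubber stopper, 38 mm across, 30 mm tall; origin under its centre; stands just behind the case; a bystander
- reagent: brown reagent bottle with a cap, 72 mm across, 150 mm tall; origin under its centre; a bystander
- flask: conical glass flask, 90 mm across, 120 mm tall; origin under its centre; a bystander
- beaker: glass beaker, 70 mm across, 90 mm tall; origin under its centre; a bystander

How it is judged:
By the outcome, as a careful person would: the job done as asked, in the order asked, and still so for the second after the job is handed in, while the arm keeps its last pose, push and grip.
It also fails if it takes over 50 s, if anything falls off the work surface, if the arm or the gripper's body presses on something with over 40 N, if the wrist force passes 120 N, or if a joint passes its speed limit or range.

### The arm

A 6-joint arm with a two-finger parallel gripper is mounted at the origin on the work surface. World frame = base frame: x ahead of the robot, y to its left, z up, the work surface at z = 0. Lengths are in mm, angles in rad, forces in N, time in s.
With the tool pointing down it reaches from about 425 to 1125 mm from the base axis. Payload 14.9 kg.
Tool frame: the origin (TCP) lies on the centre line of the jaws, within the pads' length; the fingertips stand 14 mm ahead of it and the grasp point (between the pads) lies 5 mm behind it; z points along the fingers, x is the direction in which the jaws open and shut, and the axes are right-handed (so a half turn about z gives the same grasp; the last joint's range is limited). The gripper opens to 91 mm and grips with 3 to 60 N. Pads are 32 mm wide; open, the fingers measure 118 mm over their backs; the gripper's body (76 mm by 178 mm) begins 60 mm behind the grasp point.
Start: joints at [-1.198, 0.379, 1.734, -0, 1.028, -0.033], TCP at [276.325, -643.166, 192.632] pointing down, gripper open.
Joint ranges: [-2.77, 2.77], [-0.74, 2.19], [0, 2.66], [-1.06, 4.2], [0.31, 2.87], [-3.08, 3.08]. Speed limits (rad/s): [1.89, 1.89, 2.39, 3.14, 3.14, 3.14].

### API

Orientations are given as a rotation vector (axis times angle).
In Python, from station import monitor, cams, manip, spotter gives the robot as it stands. The module is installed in compiled form; this text tells all that it offers.
- The arm moves only by the shell command python3 -m pendant 'ROWS'. ROWS is JSON, a list of rows, each a list of 3 entries, a list of its own where there are three numbers: the shift along the tool's x, y, z scaled (see below), then the turn, a rotation vector about the tool's x, y, z scaled (see below), then the finger opening in mm, from 0 to 91.2. A call has 1 to 5 rows; each row shifts and turns the pose as measured when the row begins, along the tool's axes as they then stand; what a row does not reach is not made up. The controller multiplies each number of a shift by 25 mm and each number of a turn by 5 degrees. A row lasts 1/12 s, in which the tool goes at most 41.7 mm and 7.16 degrees, less where a joint would pass 70% of its speed; a pose out of reach is approached as far as the arm can. A call with a number of a shift or a turn outside -1 to 1 is refused whole. A call with a gripper value outside its range is refused whole. The fingers move at their own pace and stop on an object; the grip force is fixed at half the most. Time passes only in rows, so rows that do not move let the fingers close. It gives the time, the measured TCP pose, the force and the opening at its end, in the units of the state.
- monitor.get_state(): the state, without advancing time (a new reading comes with each control period).
- cams.capture(name): name is "scene" or "top" or "wrist"; returns (picture, depth): 420x560x3 uint8, red, green, blue; 420x560 float32, mm along the optical axis (not along the pixel's ray), 0 where there is no reading.
- cams.camera_info(name): a dict with "vertical_fov" (degrees; the focal length in pixels is half the picture's height over the tangent of half this angle, whatever the lens; pixels are square), "cx", "cy" (the principal point, pixels), "camera_from_world" (4x4, takes a point from world to camera coordinates). Camera axes: x right, y down, z forward; pixel columns grow to the right and rows downward; lengths in mm; the calibration is good to about 2 mm. A picture is of the moment at which its call begins: read the wrist's pose just before it. camera_info takes no time and is no camera call; for the wrist camera it gives the pose at the moment of the call.
- manip.job_done(): hands the job in, once; it reports no verdict.
Trained networks look in the newest picture that a camera, given by its name, has taken for a name from the list of things; names that differ only in an ending like _2 or _b are one class to them, and where a whole thing is asked for, a point or a joint stands for the part that bears it (a point fixed in the world has none). Each returns a list of dicts, best first, with "conf" (0 to 1); they miss things now and then, are a little off and sometimes report something else, mostly with a low value. They report only what shows in the picture. A call takes as long as a camera call.
- spotter.search_frame(target, camera): "uv" ([column, row] in pixels, amid what is visible of it).
The state is a dict: "time": time; "q": joint angles; "joint_velocities": joint speeds; "effort": joint torques, N m; "tool_pos": TCP position; "tool_rot": TCP orientation; "contact_force": force on the tool from outside, world axes, zero at the start; "torque": the same for the moment, N m; "finger_gap": finger opening in mm.
Only numpy, scipy, OpenCV 4.12 (cv2) and the standard library are available. Lean on these libraries where they do the work, as an engineer would, in place of code of your own. Each camera call takes 0.05 s, during which the arm holds its last target. There are 200 camera calls.

## Working session

There is one attempt and no reset: what is moved stays moved. The work goes in short steps, Python scripts to look and compute and a shell command to move; the robot and the scene stay as the last step left them, time stands still between calls to the robot, and variables do not carry over. Pictures are saved under pics/ and viewed, about 8 in all and at most 12, crops included, and the job is handed in when it is done.

```bash
mkdir -p pics; cat > h.py <<'E'
import numpy as np, cv2
from scipy.spatial.transform import Rotation as R
from station import monitor, cams, manip, spotter
def cap(n,f=None):
    info=cams.camera_info(n); p,d=cams.capture(n)
    if f: cv2.imwrite('pics/'+f,cv2.cvtColor(p,cv2.COLOR_RGB2BGR))
    return p,d,info
def unproj(d,info):
    H,W=d.shape; f=H/2/np.tan(np.radians(info['vertical_fov'])/2)
    v,u=np.mgrid[:H,:W]; P=np.stack([(u-info['cx'])/f*d,(v-info['cy'])/f*d,d,np.ones_like(d)],-1)
    return (P@np.linalg.inv(np.array(info['camera_from_world'])).T)[...,:3]
E
python3 - <<'E'
from h import *
print(monitor.get_state())
for n in ['scene','top']:
    p,d,i=cap(n,n+'1.png'); X=unproj(d,i); np.save(n+'.npy',X); print(n,i)
    for t in ['unit','drawer_handle','lid_handle','setting_tip','setting_arm','lid','jar','dishes','tube_stand','stopper','reagent','flask','beaker']:
        r=spotter.search_frame(t,n)
        for q in r[:1]:
            u,v=map(int,q['uv']); print(t,q['conf'],u,v,X[v,u].round(0))
E
```

```text
{'time': 0.0, 'q': array([-1.19827652e+00,  3.79435150e-01,  1.73477860e+00, -2.25594203e-05,
        1.02848517e+00, -3.33247898e-02]), 'joint_velocities': array([-0.00143452,  0.00034976, -0.00090859, -0.0002984 ,  0.00123454,
        0.00105932]), 'effort': array([-3.40808707e-03, -7.63719535e+01, -4.34372377e+01,  6.49738312e-02,
        4.24102508e-02, -1.11465220e-04]), 'tool_pos': array([ 276.17744112, -642.75915561,  191.97075098]), 'tool_rot': array([-2.62304359e+00,  1.72781053e+00,  1.43576112e-03]), 'contact_force': array([ 0.04754697, -0.43098976,  0.21466669]), 'torque': array([-0.0340331 , -0.03894446,  0.0237106 ]), 'finger_gap': 91.21727851920471}
scene {'vertical_fov': 54.84520143557837, 'cx': 285.36525394397637, 'cy': 210.18795669799286, 'camera_from_world': array([[-7.71267082e-01,  6.36287634e-01, -1.68859363e-02,
         4.62583511e+02],
       [ 4.91438091e-01,  5.78410754e-01, -6.51098766e-01,
        -2.31785947e+02],
       [-4.04519086e-01, -5.10469438e-01, -7.58805154e-01,
         1.49705945e+03],
       [ 0.00000000e+00,  0.00000000e+00,  0.00000000e+00
[... 722 characters left out ...]
,
         6.05143342e+02],
       [ 1.79917682e-01,  8.19657123e-03, -9.83647520e-01,
         1.08765759e+03],
       [ 0.00000000e+00,  0.00000000e+00,  0.00000000e+00,
         1.00000000e+00]])}
unit 0.66 249 211 [581.  71. 130.]
drawer_handle 0.77 307 210 [597. -89.  62.]
lid_handle 0.58 235 211 [581. 109. 127.]
setting_tip 0.47 216 160 [763. 186.  -1.]
setting_arm 0.8 217 163 [702. 155. 171.]
lid 0.57 237 212 [579. 104. 128.]
jar 0.82 231 165 [730. 132.  55.]
dishes 0.96 307 162 [746. -91.  38.]
tube_stand 0.81 251 276 [411.  69.  38.]
stopper 0.69 171 222 [565. 306.  28.]
reagent 0.95 133 183 [659. 392. 118.]
flask 0.87 129 275 [410. 402.  73.]
beaker 0.73 436 200 [ 637. -472.   24.]
```

```bash
python3 -c "
import cv2,numpy as np
a=cv2.imread('pics/scene1.png');b=cv2.imread('pics/top1.png')
cv2.imwrite('pics/both1.png',cv2.resize(np.hstack([a,b]),(800,300)))"
```

```text
(no output)
```

View pics/scene1.png

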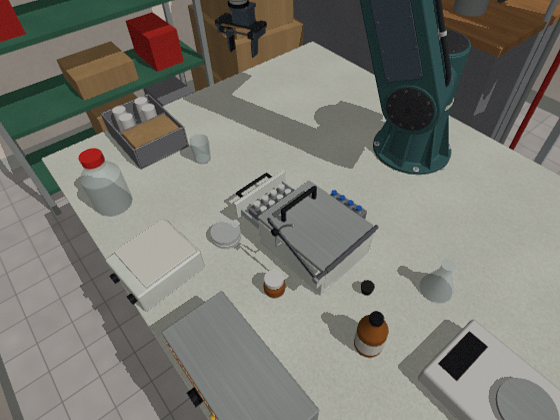

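View pics/top1.png

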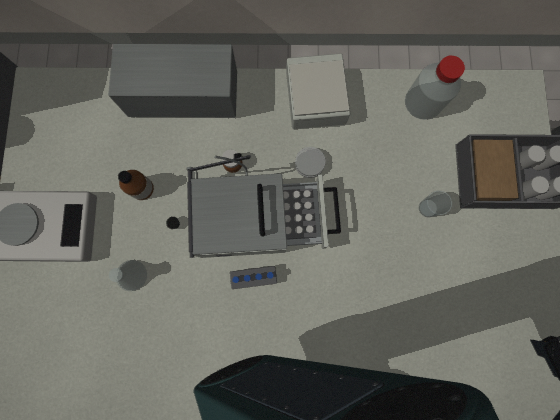

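Both pictures show the case front facing world -y. The drawer is open, with its handle at top px (333,210). The lid handle is at (263,210) and the setting arm at (218,160), tilted on the +x side. Next I fit the geometry.

```bash
cat > fit.py <<'E'
from h import *
for n in ['top','scene']:
    X=np.load(n+'.npy').reshape(-1,3)
    box=(X[:,0]>430)&(X[:,0]<780)&(X[:,1]>-260)&(X[:,1]<290)
    # lid plate
    m=box&(abs(X[:,2]-129.5)<5)&(X[:,0]<692)&(X[:,1]>-20); P=X[m]
    r=cv2.minAreaRect(P[:,:2].astype(np.float32)); print(n,'lid rect',r,len(P),np.median(P[:,2]))
    c=np.percentile(P[:,:2],[2,98],axis=0); print(c.round(1))
    # lid bar
    m=box&(X[:,2]>160)&(X[:,2]<185)&(X[:,0]<670)&(X[:,1]<120); P=X[m]
    if len(P): 
        r=cv2.minAreaRect(P[:,:2].astype(np.float32));print('bar',r,len(P),np.percentile(P[:,2],[5,50,95]))
    m=box&(X[:,2]>60)&(X[:,2]<95)&(X[:,1]<-100); P=X[m]
    r=cv2.minAreaRect(P[:,:2].astype(np.float32));print('drawer',r,len(P),P.min(0),P.max(0))
    m=box&(X[:,2]>120)&(X[:,0]>692); P=X[m]
    print('arm',len(P)); 
    for p in P[np.argsort(P[:,1])][::6]: print(p.round(0),end=' ')
    print()
E
python3 fit.py
```

```text
top lid rect ((583.3759765625, 107.45191955566406), (233.78375244140625, 259.3310546875), 4.089301109313965) 6852 129.1453526593524
[[476.3 -14.5]
 [676.  231.4]]
bar ((579.878173828125, 39.203041076660156), (130.2714385986328, 13.91434097290039), 4.0622453689575195) 274 [169.72142326 174.78177804 177.9609935 ]
drawer ((593.1436157226562, -139.4234161376953), (203.8365478515625, 78.81260681152344), 0.07169090956449509) 711 [ 491.2185575  -178.88429254   60.00405071] [ 695.04229704 -100.00702616   94.99454535]
arm 320
[706.  66. 211.] [706.  69. 202.] [710.  73. 215.] [707.  78. 209.] [706.  81. 203.] [699.  83. 145.] [704.  84. 198.] [708.  87. 204.] [705.  89. 204.] [704.  91. 208.] [719.  93. 195.] [703.  94. 202.] [697.  95. 188.] [709.  97. 202.] [720.  98. 199.] [694. 100. 196.] [704. 100. 192.] [717. 102. 200.] [700. 104. 205.] [717. 105. 201.] [709. 107. 200.] [694. 108. 213.] [696. 113. 217.] [695. 117. 221.] [702. 120. 181.] [694. 123. 232.] [703. 127. 184.] [702. 129. 188.] [702. 131. 171.] [695. 134. 242.] [702. 138. 180.] [704. 141. 180.] [701. 143. 165.] [701. 144. 172.]
[... 1331 characters left out ...]
1.] [708. 126. 176.] [706. 129. 185.] [700. 130. 230.] [696. 133. 236.] [701. 135. 235.] [708. 138. 175.] [704. 141. 179.] [699. 143. 245.] [708. 146. 175.] [707. 149. 165.] [706. 151. 166.] [705. 154. 173.] [704. 157. 175.] [707. 160. 160.] [707. 164. 159.] [704. 168. 166.] [703. 171. 156.] [706. 174. 153.] [702. 177. 162.] [704. 180. 149.] [706. 185. 152.] [705. 188. 155.] [701. 192. 155.] [704. 195. 148.] [701. 199. 151.] [704. 202. 138.] [703. 206. 142.] [701. 210. 145.] [700. 212. 142.] [702. 216. 131.] [702. 219. 130.] [700. 224. 138.] [700. 228. 138.] [702. 230. 129.] [704. 233. 126.] [705. 237. 127.] [697. 239. 131.] [696. 242. 129.] [702. 245. 129.] [696. 246. 125.] [702. 250. 122.]
```

```bash
python3 -c "
import cv2,numpy as np
a=cv2.imread('pics/scene1.png')[165:300,200:400];b=cv2.imread('pics/top1.png')[140:270,160:360]
cv2.imwrite('pics/crop1.png',np.vstack([cv2.resize(a[:130],(460,299),interpolation=3),cv2.resize(b,(460,299),interpolation=3)]))"
```

```text
(no output)
```

View pics/crop1.png

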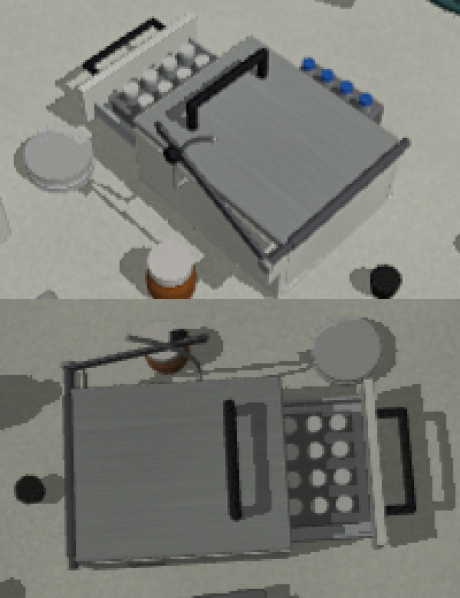

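The geometry agrees across both cameras: case yaw about +4°, drawer about 100 mm open, and the arm at roughly 0.44 rad, to be refined later. Next I plan the move to the drawer front.

```bash
cat >> h.py <<'E'
YAW=np.radians(4.0)
ex=np.array([-np.sin(YAW),np.cos(YAW),0]); ey=np.array([-np.cos(YAW),-np.sin(YAW),0]); ez=np.array([0,0,1.])
def goal(p,th=0,s=1):
    """rows needed (pendant units) to reach p with tool z = -lid normal, x = s*lid x. th: lid angle"""
    st=monitor.get_state(); Rt=R.from_rotvec(st['tool_rot'])
    Rl=R.from_rotvec(ey*th).as_matrix()
    x=s*(Rl@ex); z=-(Rl@ez); G=R.from_matrix(np.stack([x,np.cross(z,x),z],1))
    w=(Rt.inv()*G).as_rotvec(); t=Rt.inv().apply(np.array(p)-st['tool_pos'])
    print('t',st['time'],'pos',st['tool_pos'].round(1),'F',st['contact_force'].round(1),'gap',round(st['finger_gap'],1))
    print(' shift units',(t/25).round(2),' turn units',(np.degrees(w)/5).round(2))
    return t,w
E
python3 - <<'E'
from h import *
print(R.from_rotvec(monitor.get_state()['tool_rot']).as_matrix().round(3), np.degrees(np.arctan2(ex[1],ex[0])))
goal([604,-230,200],0,1); goal([604,-230,200],0,-1)
E
```

```text
[[ 0.395 -0.919  0.   ]
 [-0.919 -0.395 -0.   ]
 [ 0.    -0.    -1.   ]] 94.0
t 1.4 pos [ 276.3 -643.2  192.6] F [-0.2 -0.3  0.4] gap 90.7
 shift units [-10.01 -18.57  -0.29]  turn units [  0.    -0.   -32.15]
t 1.4 pos [ 276.3 -643.2  192.6] F [-0.2 -0.3  0.4] gap 90.7
 shift units [-10.01 -18.57  -0.29]  turn units [-0.   -0.    3.85]
```

```bash
python3 -m pendant '[[[0,0,0],[0,0,1],91],[[0,0,0],[0,0,1],91],[[0,0,0],[0,0,1],91],[[0,0,0],[0,0,0.9],91]]' >/dev/null
for i in 1 2 3; do python3 -m pendant '[[[-1,-0.91,0],[0,0,0],0],[[-1,-0.91,0],[0,0,0],0],[[-1,-0.91,0],[0,0,0],0],[[-1,-0.91,0],[0,0,0],0],[[-1,-0.91,0],[0,0,0],0]]'; done
python3 - <<'E'
from h import *
goal([604,-230,150],0,-1)
p,d,i=cap('wrist','w1.png'); X=unproj(d,i); np.save('w1.npy',X)
for t in ['drawer_handle','lid_handle','setting_tip']:
    for q in spotter.search_frame(t,'wrist')[:1]:
        u,v=map(int,q['uv']); print(t,q['conf'],u,v,X[v,u].round(1))
E
```

```text
time: 2.15
tool_pos: [383.6, -512.9, 192.5]
tool_rot: [2.265, -2.175, 0.002]
contact_force: [-0.3, -0.3, 0.2]
finger_gap: 60.4
time: 2.57
tool_pos: [496.6, -376.6, 193.0]
tool_rot: [2.264, -2.176, 0.005]
contact_force: [0.1, 0.0, -0.3]
finger_gap: 27.3
time: 2.98
tool_pos: [610.1, -239.7, 193.8]
tool_rot: [2.264, -2.177, 0.007]
contact_force: [0.4, -0.5, 0.6]
finger_gap: 0.5
t 2.9833 pos [ 610.1 -239.7  193.8] F [ 0.4 -0.5  0.6] gap 0.5
 shift units [-0.4   0.23  1.75]  turn units [-0.03 -0.04 -0.35]
drawer_handle 0.67 98 186 [618.4 -88.1  90.5]
```

View pics/w1.png

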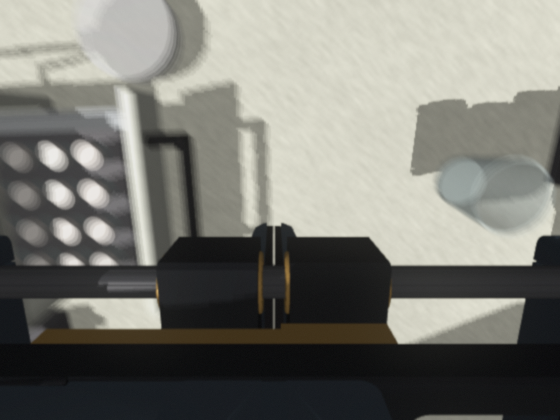

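Wrist view: the bar handle is at px (188,185), with the closed fingers in front of it at (275,280). The path to the bar is clear. I'll descend in front of it and measure the bar.

```bash
python3 -m pendant '[[[-0.4,0.2,0.8],[0,0,-0.35],0],[[0,0,1],[0,0,0],0],[[0,0,1],[0,0,0],0],[[0,0,1],[0,0,0],0],[[0,0,0.6],[0,0,0],0]]'
python3 - <<'E'
from h import *
X=np.load('w1.npy').reshape(-1,3); m=(abs(X[:,2]-80)<8)&(X[:,1]>-190)&(X[:,1]<-150)&(X[:,0]<690)&(X[:,0]>520)
P=X[m]; print(len(P),np.percentile(P,[2,50,98],axis=0).round(1)); print(cv2.minAreaRect(P[:,:2].astype(np.float32)))
goal([597,-195,82],0,-1)
E
```

```text
time: 3.6
tool_pos: [604.1, -236.8, 84.7]
tool_rot: [-2.296, 2.143, -0.019]
contact_force: [-0.9, -0.5, -0.4]
finger_gap: 0.5
1510 [[ 575.3 -174.9   78.2]
 [ 624.8 -167.6   82.7]
 [ 661.3 -151.9   84.8]]
((617.17333984375, -163.7007598876953), (91.24984741210938, 20.21477508544922), 5.132349967956543)
t 3.6 pos [ 604.1 -236.8   84.7] F [-0.9 -0.5 -0.4] gap 0.5
 shift units [-1.69  0.17  0.09]  turn units [-0.1  -0.1  -0.01]
```

```bash
python3 -m pendant '[[[-0.8,0.2,0.1],[-0.1,-0.1,0],0],[[-0.6,0,0],[0,0,0],0],[[-0.4,0,0],[0,0,0],0],[[-0.4,0,0],[0,0,0],0],[[-0.4,0,0],[0,0,0],0]]'
for i in 1 2; do python3 -m pendant '[[[-0.4,0,0],[0,0,0],0],[[-0.4,0,0],[0,0,0],0],[[-0.4,0,0],[0,0,0],0],[[-0.4,0,0],[0,0,0],0]]'; done
```

```text
time: 4.02
tool_pos: [590.6, -171.8, 80.0]
tool_rot: [2.289, -2.15, -0.006]
contact_force: [-0.6, -0.8, -0.1]
finger_gap: 0.4
time: 4.35
tool_pos: [589.4, -127.5, 82.8]
tool_rot: [-2.29, 2.149, 0.0]
contact_force: [0.8, 0.3, 0.1]
finger_gap: 0.0
time: 4.68
tool_pos: [586.8, -83.0, 83.3]
tool_rot: [-2.29, 2.149, -0.001]
contact_force: [0.6, -0.2, -0.4]
finger_gap: 0.6
```

The force is near zero throughout, so I'll check whether the bar is really being pushed.

```bash
python3 - <<'E'
from h import *
for n in ['top','scene']:
    p,d,i=cap(n,n+'2.png'); np.save(n+'2.npy',unproj(d,i))
a=cv2.imread('pics/scene2.png')[150:300,190:390];b=cv2.imread('pics/top2.png')[130:280,160:360]
cv2.imwrite('pics/crop2.png',np.hstack([cv2.resize(a,(400,300)),cv2.resize(b,(400,300))]))
print(monitor.get_state()['contact_force'])
E
```

```text
[1.31582543 0.31528556 0.35786334]
```

View pics/crop2.png

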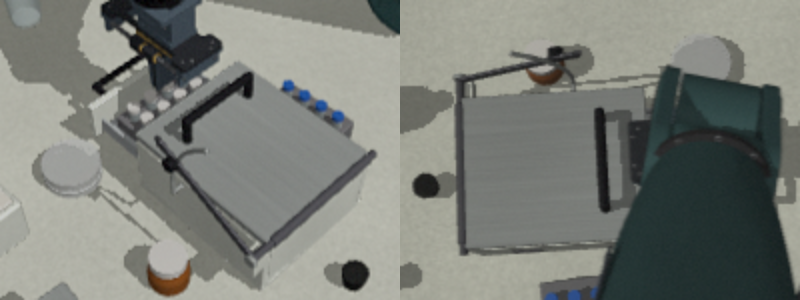

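```bash
python3 - <<'E'
from h import *
for f in ['scene.npy','scene2.npy']:
    X=np.load(f).reshape(-1,3)
    m=(X[:,0]>480)&(X[:,0]<710)&(X[:,1]<-40)&(X[:,1]>-200)&(X[:,2]>55)&(X[:,2]<100); P=X[m]
    for y in range(-200,-40,10):
        q=P[(P[:,1]>=y)&(P[:,1]<y+10)]
        if len(q): print(f,y,len(q),q[:,0].min().round(),q[:,0].max().round(),np.median(q[:,2]).round(),q[:,2].max().round())
a=cv2.imread('pics/scene2.png')[140:240,210:310]
cv2.imwrite('pics/crop3.png',cv2.resize(a,(600,600),interpolation=2))
E
```

```text
scene.npy -180 11 536.0 597.0 81.0 83.0
scene.npy -170 106 535.0 663.0 80.0 85.0
scene.npy -160 40 533.0 663.0 81.0 87.0
scene.npy -150 17 495.0 663.0 82.0 91.0
scene.npy -140 45 494.0 657.0 92.0 96.0
scene.npy -130 357 493.0 697.0 81.0 97.0
scene.npy -120 228 507.0 698.0 76.0 98.0
scene.npy -110 37 504.0 682.0 62.0 65.0
scene.npy -100 87 504.0 682.0 64.0 91.0
scene.npy -90 157 503.0 680.0 75.0 93.0
scene.npy -80 133 503.0 680.0 70.0 93.0
scene.npy -70 77 531.0 679.0 64.0 91.0
scene.npy -60 93 531.0 680.0 87.0 93.0
scene.npy -50 33 566.0 677.0 88.0 91.0
scene2.npy -180 3 571.0 585.0 81.0 83.0
scene2.npy -170 75 564.0 663.0 81.0 86.0
scene2.npy -160 36 587.0 663.0 80.0 84.0
scene2.npy -150 10 652.0 662.0 81.0 85.0
scene2.npy -140 9 580.0 661.0 92.0 96.0
scene2.npy -130 138 580.0 697.0 90.0 96.0
scene2.npy -120 223 590.0 697.0 77.0 98.0
scene2.npy -110 13 547.0 682.0 62.0 64.0
scene2.npy -100 57 550.0 684.0 62.0 91.0
scene2.npy -90 112 505.0 680.0 73.0 93.0
scene2.npy -80 128 503.0 680.0 69.0 94.0
scene2.npy -70 73 529.0 678.0 65.0 92.0
scene2.npy -60 92 531.0 677.0 88.0 92.0
scene2.npy -50 37 541.0 678.0 86.0 92.0
```

View pics/crop3.png

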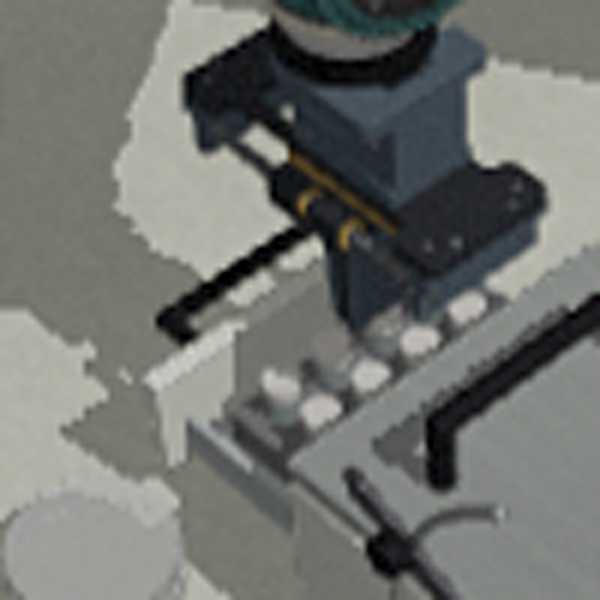

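The drawer has not moved: the fingers passed over it without contact. I'll check the real tool height against the reported pose before moving again.

```bash
python3 - <<'E'
from h import *
st=monitor.get_state(); print(st['q'].round(3),st['tool_pos'].round(1),R.from_rotvec(st['tool_rot']).as_matrix().round(3).tolist())
A=np.load('scene.npy');B=np.load('scene2.npy')
ch=np.linalg.norm(A-B,axis=2)>15
P=B[ch]; m=(abs(P[:,0]-587)<60)&(abs(P[:,1]+83)<110)&(P[:,2]>40)&(P[:,2]<320); P=P[m]
for z in range(40,320,10):
    q=P[(P[:,2]>=z)&(P[:,2]<z+10)]
    if len(q): print(z,len(q),q.min(0).round(),q.max(0).round(),np.median(q,0).round())
p,d,i=cap('wrist','w2.png'); X=unproj(d,i); np.save('w2.npy',X); print(np.linalg.inv(i['camera_from_world']).round(2)[:3])
E
```

```text
[-1.800e-01  3.660e-01  1.997e+00  1.000e-03  7.770e-01  1.325e+00] [586.7 -82.6  83.2] [[0.065, -0.998, 0.001], [-0.998, -0.065, 0.001], [-0.001, -0.001, -1.0]]
40 1 [ 633. -117.   48.] [ 633. -117.   48.] [ 633. -117.   48.]
80 1 [ 624. -120.   89.] [ 624. -120.   89.] [ 624. -120.   89.]
100 14 [570. -84. 102.] [604. -69. 110.] [601. -73. 107.]
110 26 [573. -86. 110.] [605. -68. 120.] [594. -70. 116.]
120 25 [573. -86. 120.] [620.  -1. 130.] [602. -69. 126.]
130 25 [580. -90. 130.] [641.  13. 139.] [599. -68. 135.]
140 22 [580. -89. 140.] [605. -65. 150.] [603. -71. 144.]
150 16 [579. -89. 150.] [605. -65. 160.] [601. -67. 154.]
160 5 [580. -69. 161.] [604. -65. 163.] [601. -67. 162.]
170 2 [591. -57. 176.] [597. -54. 178.] [594. -56. 177.]
180 79 [ 544. -157.  180.] [628.   5. 190.] [599.  -3. 186.]
190 176 [ 544. -157.  190.] [630.   4. 200.] [616. -60. 196.]
200 146 [ 543. -166.  200.] [631.  10. 210.] [615. -66. 206.]
210 124 [ 543. -167.  210.] [630.  12. 220.] [610. -47. 216.]
220 497 [ 544. -171.  220.] [630.  12. 230.] [597. -23. 224.]
230 76 [560. -93. 230.] [614. -28. 240.] [606. -36. 234.]
240 89 [562. -95. 240.] [614. -28. 250.] [606. -42. 245.]
250 47 [562. -65. 250.] [612. -26. 260.] [596. -31. 255.]
260 47 [561. -58. 260.] [605. -27. 270.] [583. -31. 266.]
270 110 [545. -93. 270.] [626. -27. 280.] [603. -33. 276.]
280 209 [ 547. -102.  280.] [626. -27. 290.] [602. -45. 283.]
290 109 [ 561. -103.  290.] [623. -41. 300.] [604. -54. 292.]
300 8 [595. -74. 301.] [618. -46. 310.] [607. -54. 302.]
310 52 [ 608. -100.  310.] [626. -46. 319.] [622. -66. 314.]
[[ 6.0000e-02 -9.7000e-01 -2.4000e-01  6.5365e+02]
 [-1.0000e+00 -6.0000e-02 -1.0000e-02 -7.8190e+01]
 [-0.0000e+00  2.4000e-01 -9.7000e-01  2.7488e+02]]
```

View pics/w2.png

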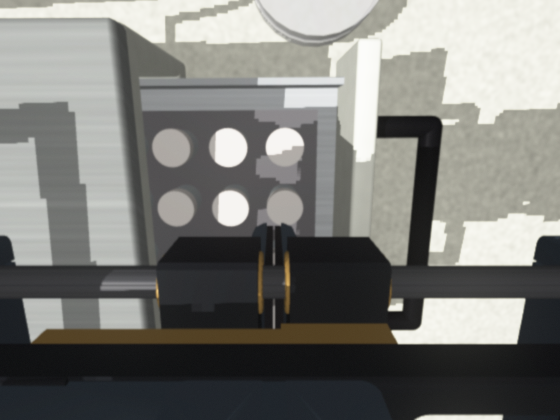

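Wrist view: the tubes lie under the fingers, and the drawer bar is intact at px (428,220). The cloud puts the fingertips at z≈101, while the reported pose implies 69. I'll check whether that offset already existed at the start.

```bash
python3 - <<'E'
from h import *
X=np.load('scene.npy').reshape(-1,3)
P=X[(abs(X[:,0]-276)<100)&(abs(X[:,1]+643)<110)&(X[:,2]>100)&(X[:,2]<330)]
for z in range(100,330,10):
    q=P[(P[:,2]>=z)&(P[:,2]<z+10)]
    if len(q): print(z,len(q),q.min(0).round(),q.max(0).round())
for f in ['scene.npy','scene2.npy','w1.npy','w2.npy','top.npy']:
    X=np.load(f).reshape(-1,3); 
    for b in [(700,760,-260,-180),(500,700,-260,-180)]:
        q=X[(X[:,0]>b[0])&(X[:,0]<b[1])&(X[:,1]>b[2])&(X[:,1]<b[3])&(abs(X[:,2])<30)]; print(f,'bench z',len(q),np.median(q[:,2]).round(1))
E
```

```text
200 4 [ 278. -694.  207.] [ 308. -678.  210.]
210 22 [ 245. -692.  211.] [ 313. -581.  220.]
220 31 [ 243. -693.  220.] [ 316. -584.  230.]
230 33 [ 244. -690.  230.] [ 314. -581.  240.]
240 39 [ 242. -690.  240.] [ 317. -581.  250.]
250 41 [ 240. -689.  250.] [ 317. -578.  260.]
260 37 [ 241. -697.  260.] [ 314. -581.  269.]
270 26 [ 244. -692.  270.] [ 316. -576.  279.]
280 18 [ 221. -693.  280.] [ 315. -556.  290.]
290 71 [ 209. -699.  290.] [ 341. -550.  300.]
300 126 [ 206. -702.  300.] [ 343. -552.  310.]
310 111 [ 208. -723.  310.] [ 344. -545.  320.]
320 146 [ 212. -734.  320.] [ 347. -544.  330.]
scene.npy bench z 348 -1.6
scene.npy bench z 587 -1.8
scene2.npy bench z 348 -1.7
scene2.npy bench z 553 -1.9
w1.npy bench z 4701 -0.3
w1.npy bench z 9402 -0.3
w2.npy bench z 7884 -0.5
w2.npy bench z 16751 -0.5
top.npy bench z 496 -0.0
top.npy bench z 1634 0.1
```

The mismatch was there from the start: the real fingers sit about 32 mm further back along the tool axis than the reported TCP implies. I'll treat this as a tool-length offset, so the grasp point is about 37 mm behind the reported TCP. Nothing was touched. I'll raise, back out and descend lower.

```bash
cat >> h.py <<'E'
OFF=32.
E
python3 -m pendant '[[[0,0,-0.8],[0,0,0],0],[[1,-0.2,0],[0,0,0],0],[[1,-0.2,0],[0,0,0],0],[[1,-0.1,0],[0,0,0],0],[[1,0,0],[0,0,0],0]]'
python3 -m pendant '[[[1,0,0],[0,0,0],0],[[1,0,0],[0,0,0],0],[[0,0,0.8],[0,0,0],0],[[0,0,0.8],[0,0,0],0],[[0,0,0.5],[0,0,0],0]]'
python3 - <<'E'
from h import *
goal([599,-200,50],0,-1)
E
```

```text
time: 5.25
tool_pos: [606.3, -183.6, 104.0]
tool_rot: [-2.297, 2.142, -0.0]
contact_force: [1.4, 0.9, 0.4]
finger_gap: 0.2
time: 5.67
tool_pos: [612.7, -245.7, 53.4]
tool_rot: [-2.289, 2.148, -0.013]
contact_force: [-0.4, 0.6, -0.4]
finger_gap: 0.4
t 5.6667 pos [ 612.7 -245.7   53.4] F [-0.4  0.6 -0.4] gap 0.4
 shift units [-1.86  0.43  0.13]  turn units [-0.09 -0.05 -0.07]
```

```bash
python3 -m pendant '[[[-1,0.4,0.1],[0,0,0],0],[[-0.8,0,0],[0,0,0],0],[[-0.4,0,0],[0,0,0],0],[[-0.4,0,0],[0,0,0],0]]'
python3 -m pendant '[[[-0.4,0,0],[0,0,0],0],[[-0.4,0,0],[0,0,0],0]]'
python3 -m pendant '[[[-0.4,0,0],[0,0,0],0],[[-0.4,0,0],[0,0,0],0]]'
```

```text
time: 6.0
tool_pos: [596.1, -182.0, 46.2]
tool_rot: [-2.286, 2.154, -0.007]
contact_force: [0.4, -0.3, 0.2]
finger_gap: -0.1
time: 6.17
tool_pos: [594.9, -161.2, 46.4]
tool_rot: [2.287, -2.153, 0.007]
contact_force: [-0.6, -3.5, -0.4]
finger_gap: 0.2
time: 6.33
tool_pos: [594.0, -139.8, 46.6]
tool_rot: [2.287, -2.153, 0.008]
contact_force: [-1.2, -3.3, -1.4]
finger_gap: 0.7
```

```bash
python3 -m pendant '[[[-0.4,0,0],[0,0,0],0],[[-0.4,0,0],[0,0,0],0],[[-0.4,0,0],[0,0,0],0]]'
python3 -m pendant '[[[-0.3,0,0],[0,0,0],0]]'
python3 -m pendant '[[[-0.2,0,0],[0,0,0],0]]'
python3 -m pendant '[[[-0.2,0,0],[0,0,0],0]]'
```

```text
time: 6.58
tool_pos: [592.1, -106.9, 46.8]
tool_rot: [2.287, -2.153, 0.009]
contact_force: [-1.6, -2.8, -0.2]
finger_gap: 0.8
time: 6.67
tool_pos: [591.5, -98.2, 46.8]
tool_rot: [2.288, -2.152, 0.009]
contact_force: [-1.5, -2.0, -0.6]
finger_gap: 0.6
time: 6.75
tool_pos: [591.1, -92.0, 46.8]
tool_rot: [2.288, -2.152, 0.009]
contact_force: [-2.0, -2.6, -0.2]
finger_gap: 0.4
time: 6.83
tool_pos: [590.8, -86.2, 46.8]
tool_rot: [2.289, -2.151, 0.009]
contact_force: [-0.7, -2.6, -0.5]
finger_gap: 0.3
```

```bash
for i in 1; do python3 -m pendant '[[[-0.15,0,0],[0,0,0],0]]'
python3 -m pendant '[[[-0.15,0,0],[0,0,0],0]]'
python3 -m pendant '[[[-0.15,0,0],[0,0,0],0]]';done | grep -E "pos|force"
```

```text
tool_pos: [590.7, -82.8, 46.9]
contact_force: [-5.0, -61.8, -6.2]
tool_pos: [590.8, -82.8, 47.0]
contact_force: [-5.4, -81.6, -10.4]
tool_pos: [590.8, -83.2, 47.0]
contact_force: [-3.8, -53.6, -6.6]
```

The drawer reached a hard stop: position held at -83 while the force rose. I'll back off and verify it is shut.

```bash
python3 -m pendant '[[[0.2,0,0],[0,0,0],0],[[0.5,0,0],[0,0,0],0],[[1,0,0],[0,0,0],0],[[0,0,-1],[0,0,0],0],[[0,0,-1],[0,0,0],91]]'
python3 -m pendant '[[[0,0,-1],[0,0,0],91],[[0,0,-1],[0,0,0],91],[[0,0,-1],[0,0,0],91],[[0,0,-1],[0,0,0],91],[[0,0,-0.2],[0,0,0],91]]'
python3 - <<'E'
from h import *
for n in ['scene','wrist']:
    p,d,i=cap(n,n+'4.png'); X=unproj(d,i); np.save(n+'4.npy',X)
    P=X.reshape(-1,3); P=P[(abs(P[:,2]-80)<8)&(P[:,1]<-50)&(P[:,1]>-110)&(P[:,0]>520)&(P[:,0]<660)]
    print(n,'drawer bar',len(P),np.percentile(P,[5,50,95],axis=0).round(1).tolist())
    P=X.reshape(-1,3); P=P[(P[:,2]>162)&(P[:,2]<180)&(P[:,1]<70)&(P[:,1]>10)&(P[:,0]>500)&(P[:,0]<665)]
    if len(P)>20: print('lid bar',len(P),cv2.minAreaRect(P[:,:2].astype(np.float32)),np.percentile(P,[5,50,95],axis=0).round(1).tolist())
goal([582,41,190],0,-1)
E
```

```text
time: 7.5
tool_pos: [591.8, -128.2, 95.1]
tool_rot: [2.287, -2.135, 0.021]
contact_force: [-0.4, 0.1, -0.3]
finger_gap: 4.7
time: 7.92
tool_pos: [593.5, -128.1, 208.5]
tool_rot: [2.288, -2.143, 0.024]
contact_force: [0.8, -0.1, 0.6]
finger_gap: 37.8
scene drawer bar 160 [[531.5, -70.2, 74.5], [591.9, -62.4, 80.6], [652.7, -55.3, 84.6]]
lid bar 220 ((584.5375366210938, 43.028907775878906), (132.1485595703125, 15.227630615234375), 3.3895702362060547) [[524.8, 38.0, 165.9], [587.7, 45.2, 172.6], [644.7, 51.6, 176.2]]
wrist drawer bar 1564 [[558.4, -72.7, 79.1], [611.3, -66.0, 82.7], [652.3, -53.5, 84.4]]
lid bar 3993 ((582.6224365234375, 39.55918884277344), (132.3596649169922, 14.374019622802734), 4.112697601318359) [[524.9, 32.0, 166.9], [600.5, 37.9, 174.2], [644.0, 45.3, 176.4]]
t 8.0167 pos [ 592.5 -127.9  205.7] F [-0.4  0.2 -0.1] gap 45.5
 shift units [-6.78 -0.02  0.52]  turn units [-0.03 -0.18 -0.05]
```

View pics/wrist4.png

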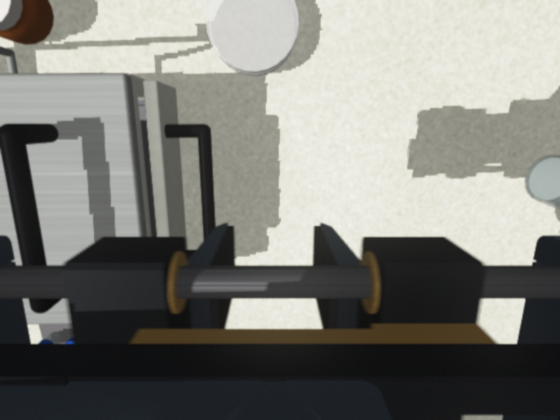

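The drawer is shut: bar-to-bar distance is 107 mm against the nominal 108. In the wrist view the drawer bar is at px (205,190), the front plate sits against the case and the lid bar is at (25,210). I'll move over the lid handle with the fingers open.

```bash
python3 -m pendant '[[[-1,0,0],[0,-0.18,0],91],[[-1,0,0],[0,0,0],91],[[-1,0,0],[0,0,0],91],[[-1,0,0],[0,0,0],91],[[-1,0,0],[0,0,0],91]]' | grep pos
python3 -m pendant '[[[-1,0,0],[0,0,0],91],[[-0.7,0,0],[0,0,0],91],[[0,0,0],[0,0,0],91]]'
python3 - <<'E'
from h import *
goal([583,41,132.5],0,-1)
p,d,i=cap('wrist','w5.png'); X=unproj(d,i); np.save('w5.npy',X)
P=X.reshape(-1,3); P=P[(P[:,2]>162)&(P[:,2]<180)&(P[:,1]<70)&(P[:,1]>10)&(P[:,0]>600)&(P[:,0]<665)]
print(len(P),np.percentile(P,[5,50,95],axis=0).round(1).tolist())
# arm points
P=X.reshape(-1,3); P=P[(P[:,2]>120)&(P[:,2]<230)&(P[:,0]>692)&(P[:,0]<716)]
print('arm',len(P)); print(P[np.argsort(P[:,1])][::max(1,len(P)//50)].round(0).tolist())
E
```

```text
tool_pos: [581.8, -2.6, 198.5]
time: 8.68
tool_pos: [576.3, 45.0, 193.4]
tool_rot: [2.285, -2.151, -0.016]
contact_force: [0.5, -0.2, -0.2]
finger_gap: 91.3
t 8.6833 pos [576.3  45.  193.4] F [ 0.5 -0.2 -0.2] gap 91.3
 shift units [ 0.19 -0.28  2.43]  turn units [ 0.11  0.06 -0.11]
1778 [[602.6, 37.3, 171.0], [624.7, 43.7, 174.6], [645.5, 49.7, 176.4]]
arm 2811
[[700.0, 81.0, 127.0], [702.0, 83.0, 139.0], [697.0, 85.0, 123.0], [697.0, 86.0, 154.0], [701.0, 87.0, 164.0], [698.0, 89.0, 167.0], [697.0, 90.0, 165.0], [702.0, 92.0, 175.0], [698.0, 93.0, 181.0], [702.0, 95.0, 184.0], [699.0, 96.0, 189.0], [699.0, 98.0, 193.0], [697.0, 100.0, 191.0], [696.0, 103.0, 195.0], [703.0, 128.0, 174.0], [702.0, 136.0, 173.0], [702.0, 141.0, 169.0], [701.0, 145.0, 176.0], [702.0, 148.0, 175.0], [702.0, 152.0, 174.0], [701.0, 155.0, 165.0], [701.0, 158.0, 161.0], [701.0, 161.0, 162.0], [700.0, 164.0, 167.0], [700.0, 166.0, 166.0], [702.0, 169.0, 165.0], [701.0, 171.0, 164.0], [699.0, 174.0, 154.0], [700.0, 176.0, 154.0], [699.0, 179.0, 157.0], [699.0, 181.0, 144.0], [699.0, 184.0, 155.0], [703.0, 186.0, 157.0], [699.0, 189.0, 154.0], [698.0, 191.0, 146.0], [698.0, 194.0, 141.0], [699.0, 197.0, 151.0], [698.0, 200.0, 148.0], [700.0, 203.0, 149.0], [697.0, 206.0, 135.0], [697.0, 209.0, 139.0], [697.0, 212.0, 136.0], [697.0, 215.0, 130.0], [697.0, 218.0, 141.0], [696.0, 221.0, 136.0], [696.0, 224.0, 129.0], [697.0, 228.0, 137.0], [699.0, 231.0, 134.0], [693.0, 233.0, 124.0], [702.0, 234.0, 130.0], [694.0, 237.0, 128.0]]
```

View pics/w5.png

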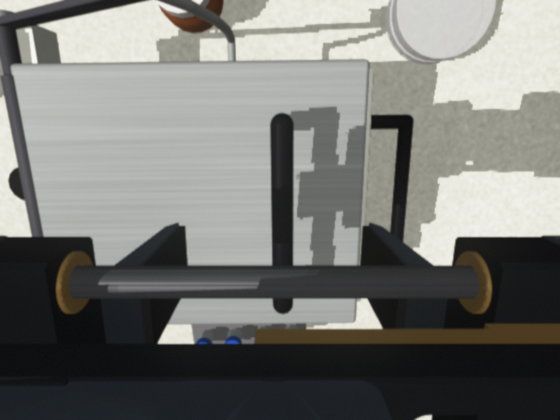

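The bar (px 283,210) lies between the open jaws (180 to 370). Descend and close, then fit the arm angle.

```bash
python3 -m pendant '[[[0.19,-0.2,0.6],[0.11,0.06,-0.11],91],[[0,0,0.6],[0,0,0],91],[[0,0,0.6],[0,0,0],91],[[0,0,0.6],[0,0,0],91]]'
python3 - <<'E'
from h import *
goal([583,41,132.5],0,-1)
C=np.array([582.6,40.5,0])+65*ex
for f in ['w5.npy','scene.npy','scene4.npy','top.npy','w2.npy','wrist4.npy']:
    X=np.load(f).reshape(-1,3); a=(X-C)@ex; b=(X-C)@ey
    m=(abs(b+129)<8)&(a>-50)&(a<112); z=X[:,2]-122.5; r=125-a
    m&=abs(z-0.48*r)<14
    if m.sum()<30: continue
    r,z=r[m],z[m]
    P=np.stack([r,z],1); _,_,V=np.linalg.svd(P-P.mean(0)); 
    # upper envelope
    e=[]
    for k in range(13,175,8):
        q=z[(r>=k)&(r<k+8)]
        if len(q)>5: e.append((k+4,np.percentile(q,95)))
    e=np.array(e); pf=np.polyfit(e[:,0],e[:,1],1) if len(e)>4 else [0,0]
    print(f,m.sum(),'pca',np.arctan2(V[0,1],V[0,0])%np.pi,'upper',np.arctan(pf[0]),pf[1],'ray',np.arctan2(z.mean(),r.mean()),'mean b',b[np.where(m)[0]].mean())
E
```

```text
time: 9.07
tool_pos: [582.3, 36.9, 130.3]
tool_rot: [-2.299, 2.141, -0.002]
contact_force: [0.9, 0.2, 0.4]
finger_gap: 90.7
t 9.0667 pos [582.3  36.9 130.3] F [0.9 0.2 0.4] gap 90.7
 shift units [-0.16 -0.04 -0.09]  turn units [-0.01 -0.01  0.01]
w5.npy 1846 pca 0.43488186669972473 upper 0.36256729214936295 14.774206722671176 ray 0.49587408536352123 mean b -126.52842283930404
scene.npy 267 pca 0.4736819804201482 upper 0.46561602564905447 8.89618028248041 ray 0.49521913080068025 mean b -130.09567312128294
scene4.npy 267 pca 0.47403200567441317 upper 0.4589656419416251 10.13681892349687 ray 0.49621553283360137 mean b -130.1691960400855
top.npy 197 pca 0.4726327112804185 upper 0.4533975712532743 10.20936122477713 ray 0.4931178866393905 mean b -126.65975577460347
```

```bash
python3 -m pendant '[[[-0.15,0,-0.1],[0,0,0],10],[[0,0,0],[0,0,0],10],[[0,0,0],[0,0,0],10],[[0,0,0],[0,0,0],10],[[0,0,0],[0,0,0],10]]' | grep gap
python3 -m pendant '[[[0,0,0],[0,0,0],10],[[0,0,0],[0,0,0],10],[[0,0,0],[0,0,0],10],[[0,0,0],[0,0,0],10],[[0,0,0],[0,0,0],10]]'
python3 -m pendant '[[[0,0,0],[0,0,0],5],[[0,0,0],[0,0,0],5],[[0,0,0],[0,0,0],5],[[0,0,0],[0,0,0],5]]'
```

```text
finger_gap: 60.7
time: 9.9
tool_pos: [581.3, 38.0, 131.9]
tool_rot: [2.295, -2.143, -0.002]
contact_force: [0.4, 0.0, 0.1]
finger_gap: 27.2
time: 10.23
tool_pos: [581.2, 40.1, 132.0]
tool_rot: [-2.295, 2.144, 0.005]
contact_force: [-0.4, -5.4, 3.1]
finger_gap: 13.4
```

The handle is gripped, with a gap of 13.4 mm on the 14 mm bar. Lift along the hinge arc in small steps while watching forces.

```bash
cat >> h.py <<'E'
P0=np.array([581.2,40.1,132.]); H=P0+190*ex; H[2]=122.5
def lid(th): return goal(H+R.from_rotvec(ey*th).apply(P0-H),th,-1)
E
python3 -m pendant '[[[-0.02,0,-0.33],[0,0.5,0],5],[[-0.02,0,-0.33],[0,0.5,0],5],[[-0.02,0,-0.33],[0,0.5,0],5]]'
python3 -c "
from h import *
st=monitor.get_state(); print(R.from_rotvec(st['tool_rot']).as_matrix()[:,2].round(3)); lid(0.131)"
```

```text
time: 10.48
tool_pos: [581.0, 42.1, 155.0]
tool_rot: [2.225, -2.084, 0.143]
contact_force: [2.0, 3.4, -8.8]
finger_gap: 13.3
[ 0.007 -0.129 -0.992]
t 10.4833 pos [581.   42.1 155. ] F [ 2.   3.4 -8.8] gap 13.3
 shift units [-0.02 -0.   -0.07]  turn units [ 0.02  0.02 -0.05]
```

```bash
python3 -m pendant '[[[-0.03,0,-0.36],[0,0.5,0],5],[[-0.03,0,-0.34],[0,0.5,0],5],[[-0.03,0,-0.34],[0,0.5,0],5]]'
python3 -c "
from h import *
lid(0.262)"
python3 -m pendant '[[[-0.03,0,-0.34],[0,0.5,0],5],[[-0.03,0,-0.34],[0,0.5,0],5],[[-0.03,0,-0.34],[0,0.5,0],5]]'
python3 -c "
from h import *
lid(0.393)"
```

```text
time: 10.73
tool_pos: [580.5, 48.2, 180.2]
tool_rot: [2.149, -2.013, 0.289]
contact_force: [2.4, -0.1, -6.7]
finger_gap: 13.2
t 10.7333 pos [580.5  48.2 180.2] F [ 2.4 -0.1 -6.7] gap 13.2
 shift units [-0.02 -0.   -0.03]  turn units [ 0.02 -0.07 -0.05]
time: 10.98
tool_pos: [579.9, 57.4, 204.1]
tool_rot: [2.067, -1.936, 0.427]
contact_force: [2.2, -2.6, -6.8]
finger_gap: 13.3
t 10.9833 pos [579.9  57.4 204.1] F [ 2.2 -2.6 -6.8] gap 13.3
 shift units [-0.03 -0.   -0.01]  turn units [ 0.02 -0.16 -0.05]
```

Tracking is clean and the forces are small. Now I measure the lid plane and the arm angle at this height.

```bash
cat > meas.py <<'E'
from h import *
import sys, itertools
tag=sys.argv[1]
Hc=np.array([582.6,40.5,0])+190*ex; Hc[2]=122.5
def box(th,x0,x1,yc,ty,tz,off=(0,0,0)):
    P=np.array([[x,y,z] for x in(x0,x1) for y in(yc-ty/2,yc+ty/2) for z in(-tz/2,tz/2)])
    B=np.stack([ex,ey,ez],1); return Hc+np.array(off)+R.from_rotvec(ey*th).apply(P@B.T)
def proj(P,info,sh):
    f=sh[0]/2/np.tan(np.radians(info['vertical_fov'])/2); M=np.array(info['camera_from_world'])
    c=P@M[:3,:3].T+M[:3,3]; return np.stack([c[:,0]/c[:,2]*f+info['cx'],c[:,1]/c[:,2]*f+info['cy']],1)
for n in ['scene','top','wrist']:
    p,d,i=cap(n,n+tag+'.png'); X=unproj(d,i).reshape(-1,3)
    r=-(X-Hc)@ex; b=(X-Hc)@ey; z=X[:,2]-122.5
    m=(r>25)&(r<240)&(abs(b)<95)&(z>0.25*r)&(z<0.62*r+12)&((r<165)|(r>215))
    if m.sum()>100:
        for _ in range(6):
            A=np.stack([r[m],b[m],np.ones(m.sum())],1); k=np.linalg.lstsq(A,z[m],rcond=None)[0]
            m=m&(abs(k[0]*r+k[1]*b+k[2]-z)<3)
        print(n,'lid plane angle',np.arctan(k[0]).round(4),'side slope',k[1].round(4),'off',k[2].round(1),'n',m.sum())
    g=cv2.resize(cv2.cvtColor(p,cv2.COLOR_RGB2GRAY),None,fx=4,fy=4,interpolation=cv2.INTER_LINEAR).astype(float)
    best=[]
    for th in np.arange(.30,.70,.01):
        for dx,dz in itertools.product((-6,-4,-2,0,2,4,6),(-6,-4,-2,0,2,4,6)):
            q=proj(box(th,-185,-20,-129,5,14,(dx,0,dz)),i,p.shape[:2])
            h=cv2.convexHull(((q+.5)*4).astype(np.float32)).astype(np.int32)
            if h.min()<-800 or h.max()>3000: continue
            x,y,w,hh=cv2.boundingRect(h); x0,y0=max(x-25,0),max(y-25,0); sub=g[y0:y+hh+25,x0:x+w+25]
            if sub.size<500: continue
            M=np.zeros(sub.shape,np.uint8); cv2.fillConvexPoly(M,h-np.array([x0,y0]),1)
            if M.sum()<400: continue
            ring=cv2.dilate(M,np.ones((17,17)))-M
            best.append((sub[ring>0].mean()-sub[M>0].mean(),round(th,3),dx,dz))
    best.sort(reverse=True); print(n,'arm fit',best[:5]); 
    # best per zero offset
E
python3 meas.py a
python3 - <<'E'
import cv2
a=cv2.imread('pics/scenea.png')[150:300,200:400]
cv2.imwrite('pics/crop4.png',cv2.resize(a,(800,600),interpolation=2))
E
```

```text
scene lid plane angle 0.3888 side slope -0.0028 off 6.9 n 2985
scene arm fit [(np.float64(37.34288490861842), np.float64(0.45), 2, 6), (np.float64(36.7165222898531), np.float64(0.46), 2, 6), (np.float64(36.64647445364252), np.float64(0.46), 2, 4), (np.float64(36.624691913524046), np.float64(0.44), 2, 6), (np.float64(36.606082852470706), np.float64(0.43), 0, 4)]
top lid plane angle 0.3905 side slope 0.0012 off 7.7 n 1368
top arm fit [(np.float64(30.566086505332727), np.float64(0.42), 2, -6), (np.float64(30.364979492915737), np.float64(0.43), 0, -2), (np.float64(30.357148282793602), np.float64(0.43), 2, -6), (np.float64(30.29958578323742), np.float64(0.41), 2, -4), (np.float64(30.228654137190723), np.float64(0.43), 0, 0)]
wrist lid plane angle 0.3902 side slope -0.0014 off 7.3 n 55973
wrist arm fit [(np.float64(123.7908825111441), np.float64(0.49), 0, -2), (np.float64(123.60758676640526), np.float64(0.5), -2, 4), (np.float64(120.6992320701217), np.float64(0.51), 0, -4), (np.float64(119.2554849809258), np.float64(0.48), -2, 6), (np.float64(117.55144346493792), np.float64(0.52), -2, 2)]
```

View pics/crop4.png

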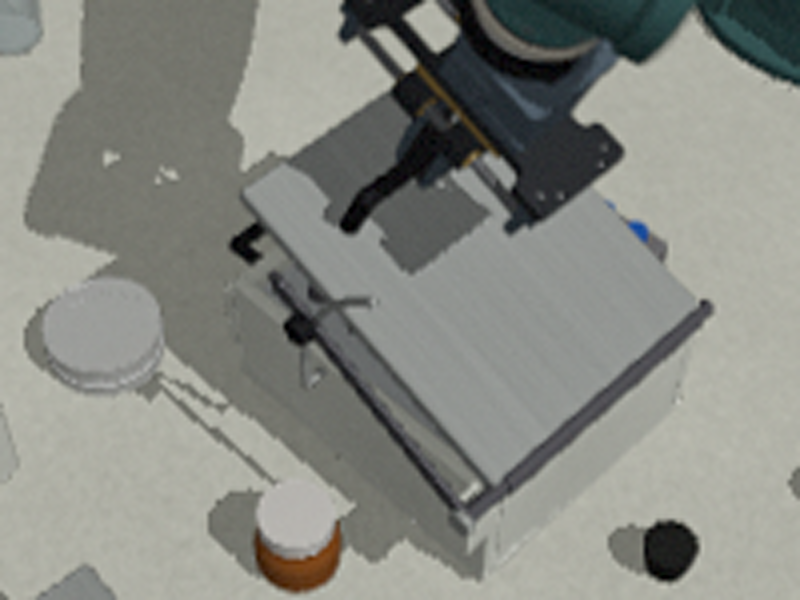

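The lid is at 0.390 in all three cameras. The crop shows the arm (tip px 275,275, hinge 470,510) still rising relative to the lid edge. To refine the arm angle I'll fit its dark centreline in the initial, shadow-free pictures.

```bash
cat > ridge.py <<'E'
import sys; sys.argv=['x','tmp']
src=open('meas.py').read().split("for n in ['scene'")[0]; exec(src)
from scipy.ndimage import map_coordinates, gaussian_filter1d
from scipy.optimize import least_squares
info={n:cams.camera_info(n) for n in('scene','top')}
B=np.stack([ex,ey,ez],1)
def line(th,r,yc=-129):return Hc+R.from_rotvec(ey*th).apply(np.stack([-r,0*r+yc,0*r],1)@B.T)
for n,f in [('scene','scene1.png'),('top','top1.png'),('scene','scenea.png'),('top','topa.png')]:
    g=cv2.imread('pics/'+f,0).astype(float); i=info[n]
    r=np.r_[np.arange(25,125,3.),np.arange(168,182,3.)]; q=proj(line(.46,r),i,g.shape)
    t=q[-1]-q[0]; t/=np.linalg.norm(t); nn=np.array([-t[1],t[0]]); s=np.arange(-7,7.01,.25)
    out=[]
    for k in range(len(r)):
        P=q[k]+s[:,None]*nn; pr=gaussian_filter1d(map_coordinates(g,[P[:,1],P[:,0]],order=1),2)
        w=np.clip(pr.min()+25-pr,0,None)*(abs(s-s[pr.argmin()])<4); out.append((w*s).sum()/w.sum())
    out=np.array(out); obs=q+out[:,None]*nn
    def res(x): return ((proj(line(x[0],r),i,g.shape)+x[1]*nn-obs)@nn)
    def res0(x): return ((proj(line(x[0],r),i,g.shape)-obs)@nn)
    o=least_squares(res,[.46,0],loss='soft_l1',f_scale=.5); o0=least_squares(res0,[.46],loss='soft_l1',f_scale=.5)
    print(f,'theta free',o.x.round(4),'theta no shift',o0.x.round(4)); print(out.round(1))
E
python3 ridge.py
```

```text
scene1.png theta free [ 0.4671 -0.463 ] theta no shift [0.4401]
[-0.4 -0.5 -0.4 -0.4 -0.4 -0.4 -0.4 -0.3 -0.5 -0.5 -0.4 -0.3 -0.3 -0.5
 -0.5 -0.5 -0.3 -0.4 -0.4 -0.4 -0.4 -0.3 -0.3 -0.3 -0.5 -0.4 -0.4 -0.3
 -0.4 -0.4 -0.3 -0.3 -0.2 -0.2 -0.2 -0.2 -0.3 -0.4 -0.4]
top1.png theta free [0.4659 0.8973] theta no shift [0.4027]
[ 0.9  0.8  0.8  0.9  1.   0.8  0.8  0.9  0.8  1.   0.8  0.8  0.8  0.9
  1.   0.8  0.7  0.9  0.8  0.9  0.8  0.8  0.9  0.9  0.8  0.7  0.8  0.9
  1.2  1.   0.8  0.8  0.7 -0.2  0.   0.7  0.9  1.   0.9]
scenea.png theta free [ 0.4658 -0.4588] theta no shift [0.4386]
[-0.4 -0.5 -0.4 -0.5 -0.4 -0.4 -0.4 -0.4 -0.5 -0.4 -0.5 -0.4 -0.3 -0.4
 -0.5 -0.4 -0.3 -0.3 -0.4 -0.4 -0.4 -0.3 -0.3 -0.4 -0.4 -0.4 -0.4 -0.3
 -0.3 -0.5 -0.4 -0.3 -0.2 -0.2  5.6 -0.4 -0.4 -0.5 -0.5]
topa.png theta free [ 0.2751 -2.1271] theta no shift [0.4145]
[-5.2 -5.2 -4.  -2.2 -2.6 -2.2 -2.1 -3.7 -4.8 -5.2 -0.3  3.1 -0.2 -0.3
 -5.2  3.5  3.4  1.1  2.3  5.2  6.3  0.8  0.8  0.9  0.9  0.7  0.8  0.9
  1.2  1.1  0.8  0.8  0.8  0.   0.2  0.8  1.   1.   1. ]
```

The arm angle is 0.466 rad in both independent views, with constant residuals. Raise the lid by the remaining 0.076 rad.

```bash
python3 -m pendant '[[[-0.04,0,-0.3],[0,0.35,0],5],[[-0.04,0,-0.29],[0,0.35,0],5],[[0,0,0],[0,0,0],5],[[0,0,0],[0,0,0],5]]'
python3 -c "
from h import *
lid(0.469)"; python3 meas.py b | grep lid; python3 -c "
from h import *
lid(0.469)"
```

```text
time: 11.47
tool_pos: [579.4, 63.2, 215.0]
tool_rot: [2.033, -1.898, 0.481]
contact_force: [3.7, -6.2, -3.9]
finger_gap: 13.2
t 11.4667 pos [579.4  63.2 215. ] F [ 3.7 -6.2 -3.9] gap 13.2
 shift units [-0.02 -0.01 -0.09]  turn units [ 0.03  0.02 -0.01]
scene lid plane angle 0.4521 side slope -0.0014 off 7.4 n 2896
top lid plane angle 0.4482 side slope 0.0012 off 7.8 n 1503
wrist lid plane angle 0.4517 side slope -0.0017 off 7.6 n 54537
t 11.6167 pos [579.4  63.1 214.9] F [ 4.  -4.6 -5.3] gap 13.1
 shift units [-0.03 -0.01 -0.1 ]  turn units [ 0.03  0.03 -0.01]
```

```bash
python3 -m pendant '[[[-0.02,0,-0.14],[0,0.1,0],5]]'
python3 meas.py c | grep lid; python3 -c "
from h import *
lid(0.469)"
```

```text
time: 11.7
tool_pos: [579.3, 64.4, 216.8]
tool_rot: [2.029, -1.895, 0.487]
contact_force: [4.7, -3.8, -6.9]
finger_gap: 13.1
scene lid plane angle 0.4627 side slope -0.0023 off 7.5 n 2892
top lid plane angle 0.4632 side slope 0.0013 off 7.7 n 1527
wrist lid plane angle 0.4659 side slope -0.0019 off 7.6 n 54110
t 11.85 pos [579.3  64.6 217.1] F [ 4.2 -5.6 -5.9] gap 13.5
 shift units [-0.01 -0.01  0.  ]  turn units [ 0.03 -0.05 -0.01]
```

The lid is at 0.464 against 0.466. A final picture to check the drawer, the alignment and steadiness.

```bash
python3 - <<'E'
from h import *
for k in range(8): cams.capture('top')
p,d,i=cap('scene','scene9.png'); X=unproj(d,i).reshape(-1,3)
P=X[(abs(X[:,2]-80)<8)&(X[:,1]<-50)&(X[:,1]>-180)&(X[:,0]>520)&(X[:,0]<660)]; print('drawer bar',len(P),np.median(P,0).round(1))
a=cv2.imread('pics/scene9.png')[150:300,200:400]; cv2.imwrite('pics/crop9.png',cv2.resize(a,(800,600),interpolation=2))
lid(.466)
E
sed -i 's/scenea/scene9/' ridge.py; python3 ridge.py | grep theta
```

```text
drawer bar 51 [637.4 -59.3  80.6]
t 12.3 pos [579.3  64.6 217. ] F [ 3.5 -5.3 -5. ] gap 13.1
 shift units [-0.01 -0.01  0.02]  turn units [ 0.04 -0.09 -0.01]
scene1.png theta free [ 0.4671 -0.463 ] theta no shift [0.4401]
top1.png theta free [0.4659 0.8973] theta no shift [0.4027]
scene9.png theta free [ 0.4661 -0.4581] theta no shift [0.4388]
topa.png theta free [ 0.2751 -2.1271] theta no shift [0.4145]
```

View pics/crop9.png

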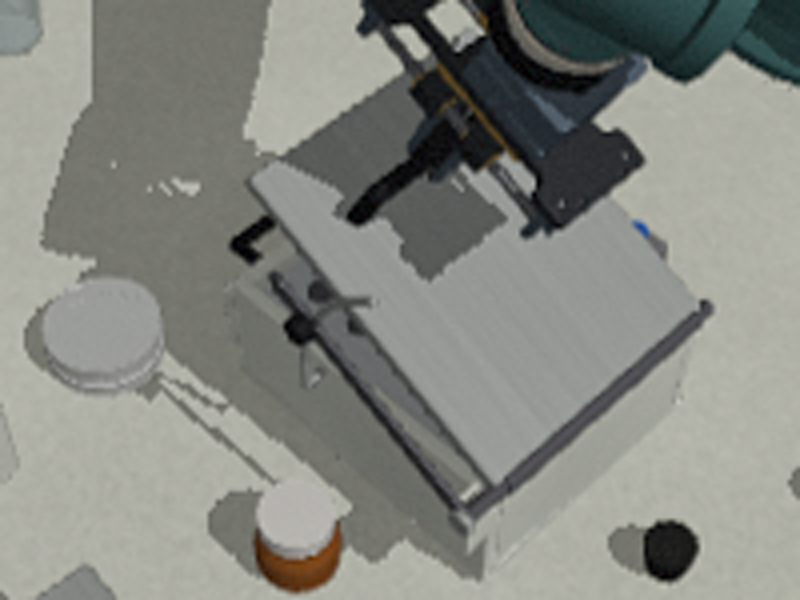

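```bash
cat > chk.py <<'E'
import sys; sys.argv=['x','tmp']
exec(open('meas.py').read().split("for n in ['scene'")[0])
i=cams.camera_info('scene'); B=np.stack([ex,ey,ez],1)
def pt(th,r,y,z): return (proj((Hc+R.from_rotvec(ey*th).apply(np.array([[-r,y,z]])@B.T)),i,(420,560))[0]-[200,150])*4+1.5
for th in (.38,.42,.466,.50): print(th,'lid top edge',pt(th,10,-103,7).round(),pt(th,252,-103,7).round(),'arm centre',pt(th,5,-129,0).round(),pt(th,190,-129,0).round(),'arm top tip',pt(th,190,-129,7).round())
E
python3 chk.py
```

```text
0.38 lid top edge [485. 477.] [238. 189.] arm centre [458. 511.] [267. 286.] arm top tip [269. 282.]
0.42 lid top edge [486. 477.] [241. 182.] arm centre [458. 511.] [269. 282.] arm top tip [272. 278.]
0.466 lid top edge [486. 477.] [246. 176.] arm centre [458. 511.] [273. 277.] arm top tip [276. 274.]
0.5 lid top edge [487. 477.] [249. 171.] arm centre [458. 511.] [276. 274.] arm top tip [279. 271.]
```

```bash
for y in 3.5 4.0 4.5; do sed "s/radians(4.0)/radians($y)/" -i h.py; echo $y; python3 ridge.py | grep theta | head -2; sed "s/radians($y)/radians(4.0)/" -i h.py; done
```

```text
3.5
scene1.png theta free [0.4475 0.2452] theta no shift [0.4621]
top1.png theta free [0.4851 1.3949] theta no shift [0.3858]
4.0
scene1.png theta free [ 0.4671 -0.463 ] theta no shift [0.4401]
top1.png theta free [0.4659 0.8973] theta no shift [0.4027]
4.5
scene1.png theta free [ 0.4853 -1.1695] theta no shift [0.4167]
top1.png theta free [0.4512 0.4395] theta no shift [0.4193]
```

The two views respond oppositely to yaw and agree exactly at 4.0°, where θ = 0.466. That settles the mark. The lid is steady at 0.464, so I hand in.

```bash
python3 - <<'E'
from h import *
s=monitor.get_state(); print(s['time'],s['tool_pos'].round(1),s['finger_gap'])
print(manip.job_done())
E
```

```text
12.3 [579.3  64.6 217. ] 13.094679172391919
the job is handed in; nothing more can be done
None
```

I pushed the drawer shut, then gripped the lid handle and lifted the lid to the setting arm's angle. I handed the job in at 12.3 s with the robot still holding the lid there.

**Last checks**
- **Lid angle:** the plane fits gave 0.463, 0.463 and 0.466 rad from the scene, top and wrist cameras. The arm is at about 0.466 rad. The lid stayed still over the last 0.45 s, with a firm grip (13.1 mm gap on the 14 mm bar).
- **Drawer:** it met a hard stop. The distance between the two handle bars was 107 mm, against 108 mm nominal for shut. The last picture still showed it shut.
- **Bystanders:** the jar, dishes and stopper look unmoved in the last picture, and the arm's angle measured the same as at the start. The tube stand was mostly hidden, and I did not check the reagent bottle, flask or beaker again.

**What went wrong or disagreed**
- **First push missed:** the real fingers sit about 32 mm further back along the tool than the reported position implies. The first push therefore passed over the drawer, with no contact force measured. I corrected for the offset and repeated it.
- **Force at the stop:** the wrist force briefly read about 82 N when the drawer hit its stop. That is under the 120 N wrist limit. It is above the 40 N limit for the arm and the gripper's body, but the contact was by the fingertips.
- **Arm angle methods:** cruder estimates of the arm's angle ranged from about 0.40 to 0.50 rad. I used the centreline fit, where two cameras agreed at 0.466.

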